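# Centre the honey jar on the scale and trigger its weight label touch-free

## Task

The unlabelled honey jar on the scale was set down near the pan's front edge: with closed fingers, push it gently to the middle of the pan, without gripping, lifting or tipping it, and let it stand. Then trigger its weight label at the touch-free print sensor, the rectangular dark window right of the display as the operator sees it: point at it with the fingertips held a few centimetres above for about two seconds, then take the hand well away. Do not touch the scale itself or hover over its round tare sensor on the left, and leave the other things on the bench in place.

Things in the scene. Friction and masses are not known exactly. Their poses are not given: they have to be found in the camera images.
- jar: the only jar on the scale: round, amber (full of honey), white lid, no label, 78 mm in diameter, 102 mm tall, 0.5 to 0.9 kg, standing on the scale's pan. It slides under a push of a few newtons and stops when the push stops. Origin: centre of its underside; z is up along the jar.
- scale: fixed white bench scale, 280 mm wide, 304 mm deep; its sloped panel with display and five keys faces the robot (yawed up to 20 degrees). Origin: on the bench under the housing's middle; x to the back, y to the operator's left, z up. Flat metal pan without a rim, 210 mm (x) by 260 mm (y), its top 75 mm above the bench, its centre 40 mm behind the origin; the panel is lower than the pan.
- pan_centre (a point): centre of the pan's upper face, 75 mm above the bench, marked by an engraved cross and a ring 96 mm in diameter; axes as scale. The pan reaches 105 mm from here in x and 130 mm in y, either way.
- print_sensor (a point): middle of the print sensor: rectangular dark window, 24 by 32 mm, grey frame, at the right end (-y, operator's view) of the scale's panel, 146 mm in front of and 108 mm beside the pan's centre, 53 mm above the bench; faces up, leaning 14 degrees to the operator. Axes as scale. It reacts to fingertips up to 65 mm above it and 30 mm sideways of its middle.
- tare_sensor (a point): middle of the tare sensor: round dark window, 28 mm in diameter, grey round frame, at the left end (+y) of the same panel, mirror image of the print sensor's place; it reacts in the same way and must not be triggered.
- jar_a: finished jar, same size as the one on the scale but with a paper label, on the bench at the left of the scale towards the back. Origin: centre of its underside.
- jar_b: second finished, labelled jar of that size, on the bench at the left of the scale towards the operator. Origin: centre of its underside.
- sample_jar: small sample jar, 54 mm in diameter and 66 mm tall, on the bench off one of the front corners of the scale (left or right). Origin: centre of its underside.
- lid: loose white jar lid, 72 mm in diameter and 15 mm high, on the bench at the right of the scale. Origin: centre of its underside.
- label_roll: roll of white labels standing on its end, 90 mm in diameter, 55 mm tall, on the bench at the right of the scale. Origin: centre of its underside.
- weight: steel 500 g test weight with a small knob on top, 38 mm in diameter and 63 mm tall, on the bench off the other front corner of the scale. Origin: centre of its underside.
- scraper: hand scraper with a white handle and a steel blade, 190 mm long, 65 mm wide at the blade, 16 mm high, lying on the bench in front of the scale. Origin: on its underside near the blade end of the handle; x points along it to the blade.
There are look-alikes about, which are no part of the job. What is shaped like the jar but green or pink is not meant.

How it is judged:
On the way, in this order (a step that is already met when the one before it is completed fails the run):
1. the jar stands still and upright in the middle of the pan, its centre within 20 mm of the pan's centre, with nothing of the robot touching it (horizontal distance between jar and pan_centre below 0.02 m and z of jar in the frame of pan_centre above -0.004 m and angle between jar's own z axis and vertical below 0.08 rad and linear speed of jar below 0.01 m/s and contact force between each of the fingers, the arm and jar below 0.1 N), for 0.3 s.
2. with the jar still standing so, the fingertips are held above the print sensor for 1.5 s (all of step 1 and horizontal distance between the grasp point and print_sensor below 0.03 m and z of the grasp point in the frame of print_sensor below 0.085 m), for 1.5 s.
At the end, for the whole second after the job is handed in: The jar stands upright and at rest on the pan, its centre within 20 mm of the pan's centre, touched by nothing of the robot, and the hand has gone at least 12 cm from the print sensor (all of step 1 and distance between the grasp point and print_sensor above 0.12 m and contact force between the fingers and scale below 0.1 N).
It fails at once if the jar is lifted more than 8 mm off the pan, tipped more than 0.25 rad, or falls off the pan (z of jar in the frame of pan_centre below -0.015 m or z of jar in the frame of pan_centre above 0.008 m or angle between jar's own z axis and vertical above 0.25 rad).
It fails at once if the jar is knocked along (faster than 0.4 m/s) or taken between the fingers (grasp point inside the jar's outline, below its top) (linear speed of jar above 0.4 m/s or (horizontal distance between the grasp point and jar below 0.03 m and z of the grasp point in the frame of jar below 0.1 m)).
It fails at once if the robot touches the scale (more than 1 N) (contact force between any of the fingers, the arm and scale above 1 N).
It fails at once if the hand hovers over the tare sensor (within 30 mm sideways, fingertips lower than about 65 mm above it) ((horizontal distance between the grasp point and tare_sensor below 0.03 m and z of the grasp point in the frame of tare_sensor below 0.085 m)).
It fails at once if another thing on the bench is moved by more than 15 mm (distance of any of jar_a, jar_b, sample_jar, lid, label_roll, weight, scraper from where it was at the start of the episode above 0.015 m).
It also fails if it takes over 48 s, if anything falls off the work surface, if the arm or the gripper's body presses on something with over 40 N, if the wrist force passes 120 N, or if a joint passes its speed limit or range.

## Robot

A 6-joint arm with a two-finger parallel gripper is mounted at the origin on the work surface. World frame = base frame: x ahead of the robot, y to its left, z up, the work surface at z = 0. Lengths are in m, angles in rad, forces in N, time in s.
With the tool pointing down it reaches from about 0.3 to 0.875 m from the base axis. Payload 6.4 kg.
Tool frame: the origin (TCP) lies midway between the tips of the shut fingers; the grasp point (between the pads) lies 19 mm behind it; z points along the fingers, y is the direction in which the jaws open and shut (so a half turn about z gives the same grasp; the last joint's range is limited). The gripper opens to 85 mm and grips with 20 to 120 N. Pads are 22 mm wide; open, the fingers measure 114 mm over their backs; the gripper's body (76 mm by 85 mm) begins 54 mm behind the grasp point. The pads swing forward as they close: fully open they stand 13 mm farther back than shut.
Start: joints at [0.908, 0.181, 1.607, -0, 1.354, -0.206], TCP at [0.254, 0.516, 0.231] pointing down, gripper open.
Joint ranges: [-2.99, 2.99], [-0.89, 2.07], [0.3, 2.58], [-1.14, 4.28], [0, 2.63], [-3.12, 3.12]. Speed limits (rad/s): [2.57, 2.57, 3.01, 3.14, 3.14, 3.14].

## Interface

Orientations are given as a rotation vector (axis times angle).
In Python, from plant import arm, imaging, nets gives the robot as it stands. The module is installed in compiled form; this text tells all that it offers.
- The arm moves only by the tool move_arm, never from a script. Its argument "motion" is text: rows parted by semicolons, each of 7 numbers parted by spaces: the shift along the tool's x, y, z in mm, then the turn, a rotation vector about the tool's x, y, z in units of 8 degrees (1.0 is 8 degrees), then the closure, from -1 (fully open) to 1 (shut). A call has exactly 8 rows; each row is the pose to reach, as a shift and turn from the pose commanded when the call began, along the tool's axes at that moment; what a row does not reach only later rows make up. A row lasts 1/10 s, in which the tool goes at most 50 mm and 8.59 degrees, less where a joint would pass 70% of its speed; a pose out of reach is approached as far as the arm can. A call with a gripper value outside its range is refused whole. The fingers move at their own pace and stop on an object; "newtons" is the grip in N (left out, the last holds). Time passes only in rows, so rows that repeat a pose let the fingers close, or fill a call up. It gives the time, the measured TCP pose, the force and the opening at its end, in the units of the state.
- arm.sense(): the state, without advancing time (a new reading comes with each control period).
- imaging.snapshot(name): name is "scene" or "top" or "wrist"; returns a dict with "color" (400x640x3 uint8, red, green, blue), "z_map" (400x640 float32, m along the optical axis (not along the pixel's ray), 0 where there is no reading), "intrinsics" (3x3 intrinsics, pixels), "R" (3x3) and "t" (3): a world point X has camera coordinates R X + t. Camera axes: x right, y down, z forward; pixel columns grow to the right and rows downward; lengths in m; the calibration is good to about 2 mm. A picture is of the moment at which its call begins.
- arm.job_done(): hands the job in, once; it reports no verdict.
Trained networks look in the newest picture that a camera, given by its name, has taken for a name from the list of things; names that differ only in an ending like _2 or _b are one class to them, and where a whole thing is asked for, a point or a joint stands for the part that bears it (a point fixed in the world has none). Each returns a list of dicts, best first, with "conf" (0 to 1); they miss things now and then, are a little off and sometimes report something else, mostly with a low value. They report only what shows in the picture. A call takes as long as a camera call. They do not tell look-alikes from the thing itself.
- nets.spot_in(query, camera): "xyz" ([x, y, z] in m, in the coordinates of the camera as it stood for that picture, good to about 4 mm: the middle of the surface that is visible of it).
- nets.landmark_of(query, camera): "xyz" ([x, y, z] in m, in the coordinates of the camera as it stood for that picture, good to about 4 mm: a listed point, or the origin of a listed thing).
The state is a dict: "t": time; "q": joint angles; "qvel": joint speeds; "joint_torque": joint torques, N m; "position": TCP position; "ee_rot": TCP orientation; "force": force on the tool from outside, world axes, zero at the start; "wrist_torque": the same for the moment, N m; "gripper_width": finger opening in m.
Only numpy, scipy, OpenCV 4.12 (cv2) and the standard library are available. Lean on these libraries where they do the work, as an engineer would, in place of code of your own. Each camera call takes 0.05 s, during which the arm holds its last target.

## Working session

There is one attempt and no reset: what is moved stays moved. The work goes in short steps, Python scripts to look and compute and a tool call to move; the robot and the scene stay as the last step left them, time stands still between calls to the robot, and variables do not carry over. Pictures are saved under pics/ and viewed, and the job is handed in when it is done.

Besides the shell and the picture viewer there is one more tool, called after "Call:" by a JSON object that holds its "name" and its "arguments", one argument or row to a line. move_arm: Moves the arm, as the interface text tells. Its arguments: {"type":"object","properties":{"motion":{"type":"string"},"newtons":{"type":"number"}},"required":["motion"]}

```bash
mkdir -p pics; cat > h.py <<'E'
import numpy as np, cv2
from plant import arm, imaging, nets
from scipy.spatial.transform import Rotation as Ro
def snap(cam,name):
    s=imaging.snapshot(cam); cv2.imwrite(f'pics/{name}.png',s['color'][:,:,::-1]); return s
def w(s,p): return s['R'].T@(np.array(p)-s['t'])
E
python3 - <<'E'
from h import *
print(arm.sense())
for c in ['scene','top']:
    s=snap(c,c+'0'); print(c, 'campos',w(s,[0,0,0]))
    for q in ['jar','scale','pan_centre','print_sensor','tare_sensor','jar_a','sample_jar','lid','label_roll','weight','scraper']:
        r=nets.landmark_of(q,c)
        print(q,[(np.round(w(s,d['xyz']),3).tolist(),round(d['conf'],2)) for d in r[:5]])
E
```

```text
{'t': 0.0, 'q': array([ 9.07711099e-01,  1.81565142e-01,  1.60801526e+00,  2.21150989e-05,
        1.35377519e+00, -2.06265867e-01]), 'qvel': array([ 0.00106435, -0.00096069,  0.00024573, -0.00126007, -0.00078914,
       -0.00112067]), 'joint_torque': array([-1.75265355e-03, -4.44873226e+01, -3.51337945e+01, -4.13475082e-04,
        9.25571745e-03,  1.42384728e-06]), 'position': array([0.25324518, 0.5156169 , 0.23036708]), 'ee_rot': array([-7.11181593e-01, -3.05925347e+00,  2.49681116e-03]), 'force': array([-0.19328799, -1.33810347,  0.21627875]), 'wrist_torque': array([-0.02419527, -0.06326704, -0.01050047]), 'gripper_width': 0.08546131530911577}
scene campos [ 0.86291632 -0.50093132  1.05158612]
jar [([0.738, 0.254, 0.001], 0.95), ([0.598, 0.261, -0.001], 0.7), ([0.773, -0.21, -0.001], 0.7), ([0.644, 0.39, 0.002], 0.67), ([0.655, 0.067, 0.077], 0.55)]
scale []
pan_centre [([0.685, 0.015, 0.077], 0.94)]
print_sensor [([0.517, -0.042, 0.051], 0.76)]
tare_sensor [([0.576, 0.159, 0.057], 0.85)]
jar_a [([0.738, 0.254, 0.001], 0.95), ([0.598, 0.261, -0.001], 0.7), ([0.773, -0.21, -0.001]
[... 498 characters left out ...]
7, 0.001], 0.65), ([0.573, 0.16, 0.047], 0.22)]
pan_centre [([0.68, 0.019, 0.072], 0.71), ([0.496, 0.3, -0.002], 0.45), ([0.512, -0.049, 0.054], 0.33)]
print_sensor [([0.511, -0.049, 0.054], 0.91)]
tare_sensor [([0.572, 0.158, 0.051], 0.86)]
jar_a [([0.65, 0.069, 0.079], 0.96), ([0.739, 0.253, -0.001], 0.89), ([0.596, 0.266, -0.003], 0.82), ([0.767, -0.217, 0.001], 0.8), ([0.634, 0.388, -0.002], 0.6)]
sample_jar [([0.392, -0.13, -0.004], 0.88)]
lid [([0.392, -0.13, -0.004], 0.73), ([0.498, -0.137, 0.001], 0.66)]
label_roll [([0.638, -0.193, -0.0], 0.93)]
weight [([0.497, 0.3, -0.003], 0.82)]
scraper [([0.436, 0.089, -0.004], 0.66), ([0.495, 0.298, 0.0], 0.39), ([0.642, 0.028, -0.001], 0.31)]
```

View pics/top0.png

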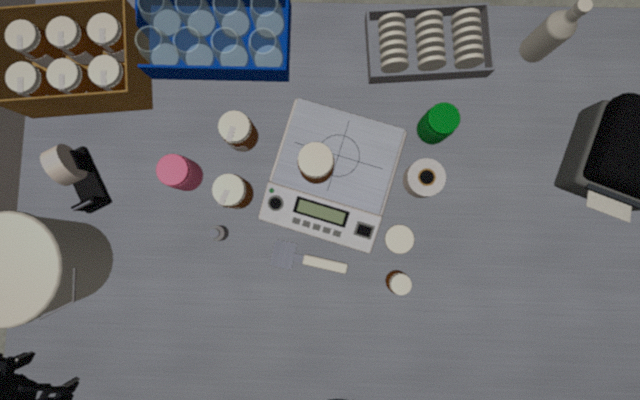

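View pics/scene0.png

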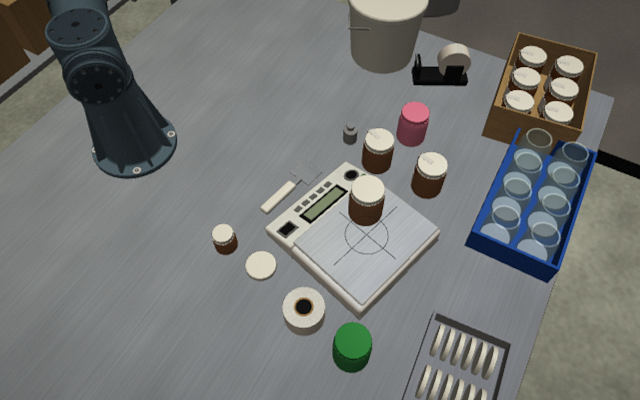

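The top picture shows the amber unlabelled jar at about (315,160) on the pan, with the cross at about (341,155). The print window is at (364,230) and the tare sensor at (276,203). The networks agree with this. Next I refine the geometry.

```bash
cat >> h.py <<'E'
def cloud(s):
    z=s['z_map'];K=s['intrinsics'];v,u=np.mgrid[:z.shape[0],:z.shape[1]]
    P=np.stack([(u-K[0,2])/K[0,0]*z,(v-K[1,2])/K[1,1]*z,z],-1)
    return (P-s['t'])@s['R']
def jarpos(s):
    P=cloud(s);near=(abs(P[...,0]-.67)<.09)&(abs(P[...,1]-.035)<.09)&(abs(P[...,2]-.177)<.006)&(s['z_map']>0)
    # lid is white: exclude dark arm
    near&=s['color'].min(-1)>110
    pts=P[near][:,:2].astype(np.float32)
    c,r=cv2.minEnclosingCircle(pts); return c,r,len(pts),pts.mean(0)
E
python3 - <<'E'
from h import *
s=snap('top','top1'); print(jarpos(s))
P=cloud(s)
m=(abs(P[...,2]-.075)<.005)&(abs(P[...,0]-.68)<.2)&(abs(P[...,1]-.02)<.2)
print(m.sum(), cv2.minAreaRect(P[m][:,:2].astype(np.float32)))
pr=[];ta=[]
print(Ro.from_rotvec(arm.sense()['ee_rot']).as_matrix().round(3))
c=s['color']; cv2.imwrite('pics/crop.png',cv2.resize(c[90:260,240:420,::-1],None,fx=4,fy=4,interpolation=2)[:600])
def pix(u,v,z):
    K=s['intrinsics'];d=s['R'].T@np.linalg.solve(K,[u,v,1]);o=w(s,[0,0,0]);return o+d*(z-o[2])/d[2]
print('cross',pix(341,155,.075),'print',pix(364,230,.053),'tare',pix(276,203,.053))
E
```

```text
((0.6537285447120667, 0.06649687886238098), 0.0359654575586319, 977, array([0.6531571 , 0.06631444], dtype=float32))
8867 ((0.684340238571167, 0.029787078499794006), (0.3940850794315338, 0.23984745144844055), 82.2408676147461)
[[-0.897  0.441 -0.   ]
 [ 0.441  0.897  0.   ]
 [ 0.     0.    -1.   ]]
cross [0.68293289 0.01066871 0.075     ] print [ 0.51280063 -0.04747668  0.053     ] tare [0.57016323 0.15905178 0.053     ]
```

View pics/crop.png

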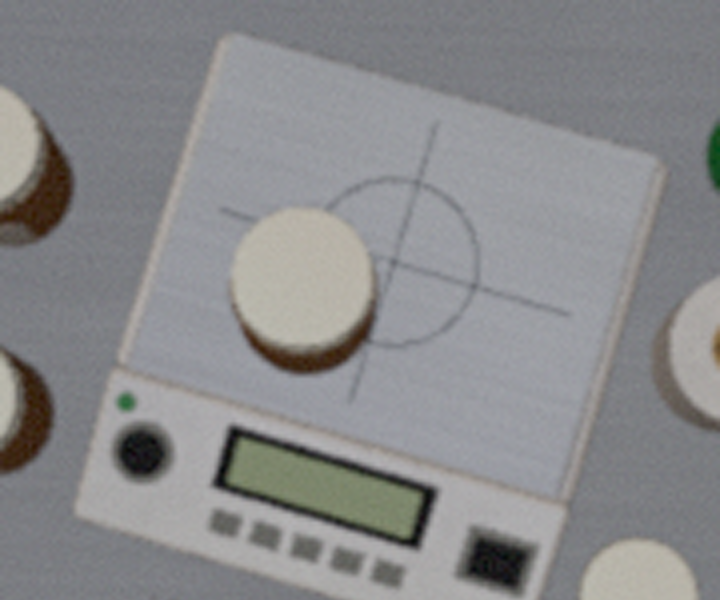

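Call:
{"name": "move_arm", "arguments": {
  "motion": "-40 -15 0 0 0 0.5 1; -80 -30 0 0 0 1 1; -120 -45 0 0 0 1.5 1; -160 -60 0 0 0 2 1; -200 -75 0 0 0 2.6 1; -240 -90 0 0 0 3.2 1; -280 -105 0 0 0 3.7 1; -320 -120 0 0 0 4.1 1",
  "newtons": 30
}}

```text
t: 2.05
position: [0.4889, 0.2658, 0.2315]
ee_rot: [1.55, 2.732, 0.001]
force: [-0.1, 0.9, -0.4]
gripper_width: 0.0002
```

```bash
cat > g.py <<'E'
from h import *
import sys
t=np.array(eval(sys.argv[1]));s=arm.sense();R=Ro.from_rotvec(s['ee_rot']).as_matrix()
print(s['t'],s['position'],s['gripper_width'],s['force'],'-x head',np.degrees(np.arctan2(-R[1,0],-R[0,0])),'tilt',R[:,2].round(3),'\nshift mm',1000*R.T@(t-s['position']), 'unit x,y tool in world',R[:2,:2].round(3))
E
python3 g.py [.62,.1225,.231]
```

```text
2.05 [0.4889235  0.2658107  0.23150272] 0.00015861978735783093 [-0.10490402  0.91650491 -0.4119606 ] -x head -59.1317183665933 tilt [ 0.  0. -1.] 
shift mm [-190.2615036    38.98126509    0.52998099] unit x,y tool in world [[-0.513  0.858]
 [ 0.858  0.513]]
```

Call:
{"name": "move_arm", "arguments": {
  "motion": "-35 7 0 0 0 0 1; -70 14 0 0 0 0 1; -105 21 0 0 0 0 1; -140 29 0 0 0 0 1; -170 35 0 0 0 0 1; -185 38 0 0 0 0 1; -190 39 0 0 0 0 1; -190 39 0 0 0 0 1"
}}

```text
t: 2.85
position: [0.619, 0.1247, 0.2311]
ee_rot: [-1.547, -2.734, 0.0]
force: [-0.8, 0.8, 0.4]
gripper_width: 0.0001
```

```bash
python3 g.py [.62,.1225,.112]; python3 - <<'E'
from h import *
s=snap('top','top2');s=snap('wrist','wr2');s=snap('scene','sc2')
E
```

```text
2.85 [0.61899619 0.12469661 0.23106705] 0.0001202966252811116 [-0.75707043  0.80796687  0.36975406] -x head -58.994459721363214 tilt [-0.001  0.    -1.   ] 
shift mm [ -2.47186886  -0.22374531 119.06567285] unit x,y tool in world [[-0.515  0.857]
 [ 0.857  0.515]]
```

View pics/sc2.png

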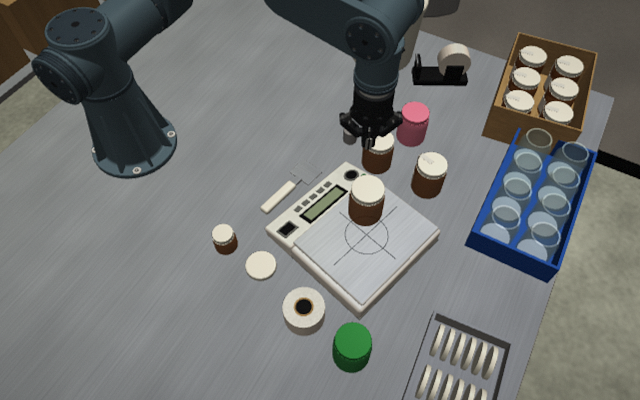

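View pics/wr2.png

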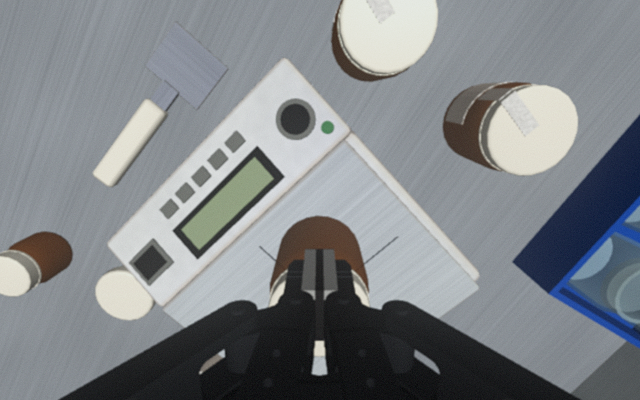

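Call:
{"name": "move_arm", "arguments": {
  "motion": "0 0 20 0 0 0 1; 0 0 40 0 0 0 1; 0 0 60 0 0 0 1; 0 0 80 0 0 0 1; 0 0 95 0 0 0 1; 0 0 107 0 0 0 1; 0 0 117 0 0 0 1; 0 0 117 0 0 0 1"
}}

```text
t: 3.8
position: [0.6183, 0.1247, 0.1129]
ee_rot: [-1.545, -2.733, 0.002]
force: [0.4, -0.2, -0.7]
gripper_width: -0.0001
```

```bash
python3 g.py [.655,.063,.114]; python3 - <<'E'
from h import *
s=snap('scene','sc3'); cv2.imwrite('pics/sc3c.png',cv2.resize(s['color'][60:320,220:480,::-1],None,fx=2.2,fy=2.2)); print(w(s,[0,0,0])*0, jarpos(s))
E
```

```text
3.8 [0.61829772 0.12473525 0.11288162] -6.082795136453383e-05 [ 0.3948942  -0.15942425 -0.73625072] -x head -58.95580289135034 tilt [-0.002 -0.    -1.   ] 
shift mm [-71.8188574   -0.39378247  -1.20238196] unit x,y tool in world [[-0.516  0.857]
 [ 0.857  0.516]]
[ 0. -0.  0.] ((0.6535427570343018, 0.06660007685422897), 0.03749152645468712, 740, array([0.6556563 , 0.06491187], dtype=float32))
```

View pics/sc3c.png

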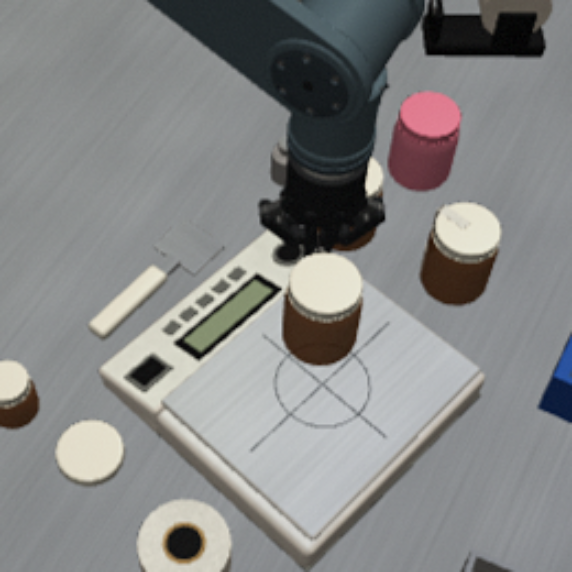

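Call:
{"name": "move_arm", "arguments": {
  "motion": "-5 0 0 0 0 0 1; -10 0 0 0 0 0 1; -15 0 0 0 0 0 1; -20 0 0 0 0 0 1; -25 0 0 0 0 0 1; -30 0 0 0 0 0 1; -34 0 0 0 0 0 1; -36 0 0 0 0 0 1"
}}

```text
t: 4.65
position: [0.6379, 0.094, 0.1149]
ee_rot: [-1.546, -2.734, -0.002]
force: [-3.0, 3.9, 4.0]
gripper_width: 0.0001
```

```bash
python3 g.py [.683,.016,.114]; python3 - <<'E'
from h import *
s=snap('scene','sc4'); cv2.imwrite('pics/sc4c.png',cv2.resize(s['color'][60:320,220:480,::-1],None,fx=2.2,fy=2.2)); print(jarpos(s))
E
```

```text
4.65 [0.63793886 0.09404347 0.11489349] 7.392805480952197e-05 [-2.98925747  3.87023913  4.01449526] -x head -58.978145212526144 tilt [ 0.     0.001 -1.   ] 
shift mm [-90.1047807   -1.60533806   0.79948135] unit x,y tool in world [[-0.515  0.857]
 [ 0.857  0.515]]
((0.666461706161499, 0.04940664395689964), 0.036627911031246185, 771, array([0.66647065, 0.04799026], dtype=float32))
```

View pics/sc4c.png

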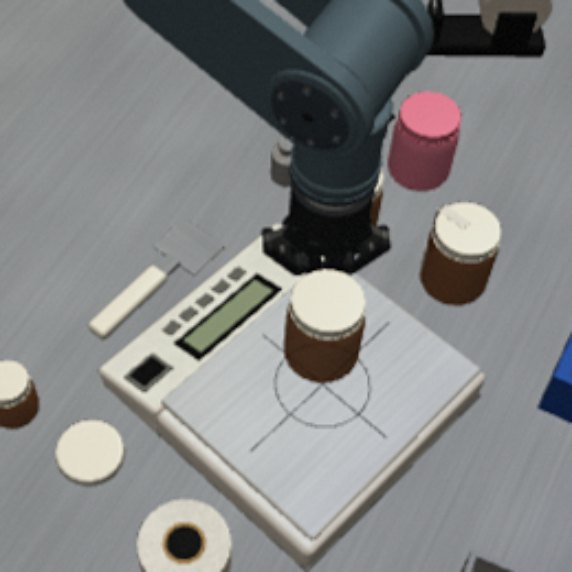

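Call:
{"name": "move_arm", "arguments": {
  "motion": "-5 0 0 0 0 0 1; -10 0 0 0 0 0 1; -15 0 0 0 0 0 1; -20 0 0 0 0 0 1; -24 0 0 0 0 0 1; -28 0 0 0 0 0 1; -31 0 0 0 0 0 1; -33 0 0 0 0 0 1"
}}

```text
t: 5.5
position: [0.6549, 0.0659, 0.1149]
ee_rot: [-1.546, -2.734, -0.002]
force: [-3.6, 5.3, 4.3]
gripper_width: 0.0002
```

```bash
python3 g.py [.683,.016,.114]; python3 - <<'E'
from h import *
s=snap('scene','sc5'); cv2.imwrite('pics/sc5c.png',cv2.resize(s['color'][60:320,220:480,::-1],None,fx=2.2,fy=2.2)); print(jarpos(s))
E
```

```text
5.5 [0.6548789  0.06592237 0.1148559 ] 0.0002074577424358219 [-3.63661001  5.32022494  4.33455693] -x head -58.9643423826561 tilt [ 0.     0.001 -1.   ] 
shift mm [-57.27499645  -1.64358728   0.80323091] unit x,y tool in world [[-0.516  0.857]
 [ 0.857  0.516]]
((0.6823863983154297, 0.03024064376950264), 0.046512145549058914, 810, array([0.68365556, 0.0198051 ], dtype=float32))
```

View pics/sc5c.png

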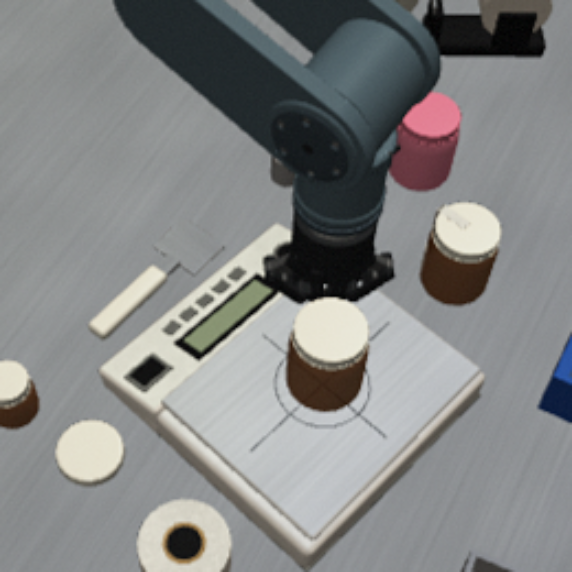

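Call:
{"name": "move_arm", "arguments": {
  "motion": "-2 0 0 0 0 0 1; -4 0 0 0 0 0 1; -4 0 0 0 0 0 1; 3 0 0 0 0 0 1; 10 0 0 0 0 0 1; 18 0 0 0 0 0 1; 25 0 0 0 0 0 1; 25 0 0 0 0 0 1"
}}

```text
t: 6.35
position: [0.6412, 0.0879, 0.1142]
ee_rot: [-1.544, -2.735, 0.0]
force: [-0.6, 0.4, -1.2]
gripper_width: 0.0006
```

Call:
{"name": "move_arm", "arguments": {
  "motion": "0 0 -20 0 0 0 1; 0 0 -45 0 0 0 1; 0 0 -75 0 0 0 1; 0 0 -105 0 0 0 1; 20 0 -130 0 0 0 1; 50 0 -150 0 0 0 1; 80 0 -150 0 0 0 1; 80 0 -150 0 0 0 1"
}}

```text
t: 7.15
position: [0.5995, 0.1583, 0.2657]
ee_rot: [1.541, 2.736, 0.003]
force: [0.2, 0.3, 0.2]
gripper_width: 0.0003
```

```bash
python3 g.py [.513,-.047,.25]; python3 - <<'E'
from h import *
for c in ['scene','top']:
    s=snap(c,c+'6'); print(jarpos(s)); print([(w(s,d['xyz']).round(3),d['conf']) for d in nets.landmark_of('jar',c) if w(s,d['xyz'])[2]>.05])
    print([(w(s,d['xyz']).round(3),d['conf']) for d in nets.landmark_of('pan_centre',c)])
cv2.imwrite('pics/top6c.png',cv2.resize(s['color'][90:260,240:420,::-1],None,fx=3.5,fy=3.5)) 
E
```

```text
7.15 [0.59951639 0.15827977 0.26566264] 0.00029698827564695885 [0.24780075 0.27836235 0.18837786] -x head -58.78536594994202 tilt [ 0.002  0.001 -1.   ] 
shift mm [-130.72701379 -180.40681618   15.297573  ] unit x,y tool in world [[-0.518  0.855]
 [ 0.855  0.518]]
((0.6848415732383728, 0.017646418884396553), 0.03698895499110222, 818, array([0.6854076 , 0.01661881], dtype=float32))
[(array([0.683, 0.017, 0.074]), 0.86)]
[]
((0.6841878294944763, 0.017485640943050385), 0.0362204872071743, 972, array([0.68330294, 0.01775488], dtype=float32))
[(array([0.683, 0.019, 0.078]), 0.59)]
[(array([0.679, 0.018, 0.072]), 0.87)]
```

View pics/top6c.png

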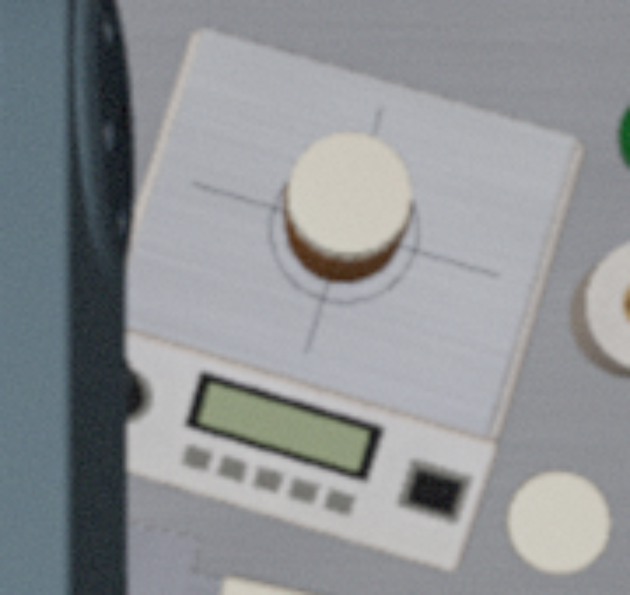

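View pics/scene6.png

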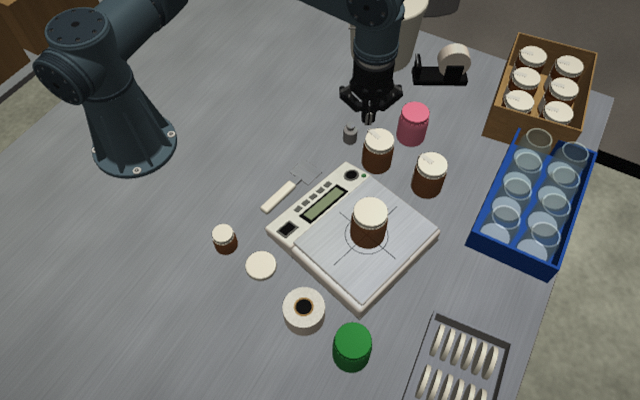

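The jar now stands about 2 mm from the pan's centre (both cameras agree), with the ring showing evenly around its base. Next comes the print sensor, approached high.

Call:
{"name": "move_arm", "arguments": {
  "motion": "-18 -25 0 0 0 0 1; -38 -52 0 0 0 0 1; -58 -80 0 0 0 0 1; -78 -108 0 0 0 0 1; -98 -135 0 0 0 0 1; -116 -160 0 0 0 0 1; -131 -180 0 0 0 0 1; -131 -180 0 0 0 0 1"
}}

```text
t: 8.25
position: [0.5132, -0.0529, 0.2641]
ee_rot: [-1.552, -2.731, 0.002]
force: [0.5, 0.6, -0.1]
gripper_width: -0.0001
```

```bash
python3 g.py [.513,-.047,.095]; python3 - <<'E'
from h import *
s=snap('wrist','wr7')
print([(w(s,d['xyz']).round(3),d['conf']) for d in nets.landmark_of('print_sensor','wrist')])
E
```

```text
8.25 [ 0.51319576 -0.05285346  0.26410927] -6.465964537697603e-05 [ 0.46076607  0.58855089 -0.06868406] -x head -59.2317621200646 tilt [-0.001 -0.001 -1.   ] 
shift mm [  5.20060715   2.99109124 169.10426343] unit x,y tool in world [[-0.512  0.859]
 [ 0.859  0.512]]
[(array([ 0.518, -0.043,  0.051]), 0.95), (array([ 0.639, -0.191,  0.003]), 0.43)]
```

View pics/wr7.png

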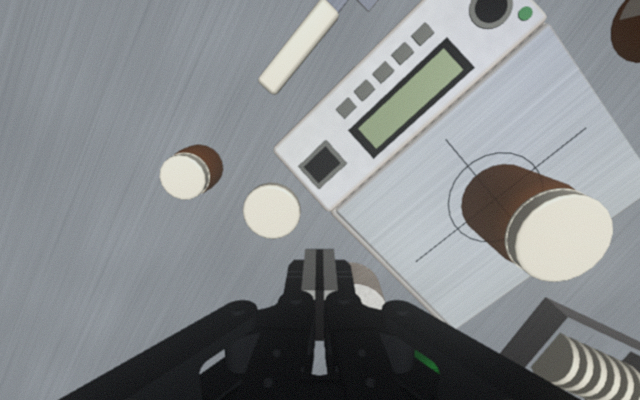

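The wrist picture shows the print window at (322,163), and it is consistent with the earlier estimates. I go down to about 42 mm above it.

Call:
{"name": "move_arm", "arguments": {
  "motion": "5 3 20 0 0 0 1; 5 3 45 0 0 0 1; 5 3 72 0 0 0 1; 5 3 100 0 0 0 1; 5 3 125 0 0 0 1; 5 3 148 0 0 0 1; 5 3 162 0 0 0 1; 5 3 168 0 0 0 1"
}}

```text
t: 9.15
position: [0.5133, -0.043, 0.0948]
ee_rot: [-1.544, -2.733, 0.001]
force: [-0.2, 0.5, -0.2]
gripper_width: 0.0001
```

```bash
python3 g.py [.514,-.046,.095]; python3 - <<'E'
from h import *
s=snap('scene','sc8');cv2.imwrite('pics/sc8c.png',cv2.resize(s['color'][60:320,220:480,::-1],None,fx=2.2,fy=2.2)); print(jarpos(s))
E
```

```text
9.15 [ 0.51334136 -0.04299322  0.09475255] 5.534178992242852e-05 [-0.15773205  0.50413384 -0.18692753] -x head -58.928499754633066 tilt [-0.002  0.001 -1.   ] 
shift mm [-2.91481307 -0.98807407 -0.25172372] unit x,y tool in world [[-0.516  0.857]
 [ 0.857  0.516]]
((0.6838803291320801, 0.018413018435239792), 0.03713950887322426, 818, array([0.6853767 , 0.01654879], dtype=float32))
```

View pics/sc8c.png

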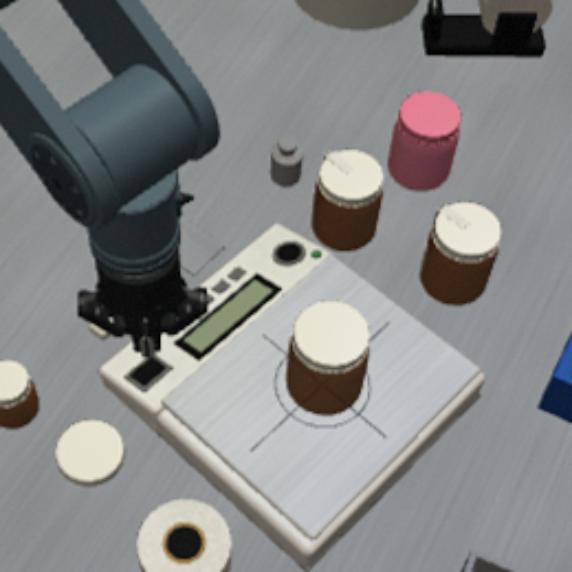

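Fingertips are over the print window at crop (150,370). I hold for about 2.4 s, then go straight up.

Call:
{"name": "move_arm", "arguments": {
  "motion": "-2 0 0 0 0 0 1; -2 0 0 0 0 0 1; -2 0 0 0 0 0 1; -2 0 0 0 0 0 1; -2 0 0 0 0 0 1; -2 0 0 0 0 0 1; -2 0 0 0 0 0 1; -2 0 0 0 0 0 1"
}}

```text
t: 10.0
position: [0.5149, -0.0456, 0.0963]
ee_rot: [-1.546, -2.735, 0.0]
force: [0.5, 0.5, 0.0]
gripper_width: -0.0
```

Call:
{"name": "move_arm", "arguments": {
  "motion": "0 0 0 0 0 0 1; 0 0 0 0 0 0 1; 0 0 0 0 0 0 1; 0 0 0 0 0 0 1; 0 0 0 0 0 0 1; 0 0 0 0 0 0 1; 0 0 0 0 0 0 1; 0 0 0 0 0 0 1"
}}

```text
t: 10.8
position: [0.515, -0.0456, 0.0963]
ee_rot: [-1.546, -2.735, 0.0]
force: [-0.8, 0.6, -0.1]
gripper_width: -0.0
```

Call:
{"name": "move_arm", "arguments": {
  "motion": "0 0 0 0 0 0 1; 0 0 0 0 0 0 1; 0 0 0 0 0 0 1; 0 0 0 0 0 0 1; 0 0 0 0 0 0 1; 0 0 0 0 0 0 1; 0 0 0 0 0 0 1; 0 0 0 0 0 0 1"
}}

```text
t: 11.6
position: [0.515, -0.0456, 0.0963]
ee_rot: [1.546, 2.735, -0.0]
force: [0.6, 0.6, 0.2]
gripper_width: 0.0004
```

Call:
{"name": "move_arm", "arguments": {
  "motion": "0 0 -15 0 0 0 1; 0 0 -40 0 0 0 1; 0 0 -70 0 0 0 1; 0 0 -100 0 0 0 1; 0 0 -130 0 0 0 1; 0 0 -160 0 0 0 1; 0 0 -185 0 0 0 1; 0 0 -190 0 0 0 1"
}}

```text
t: 12.4
position: [0.5165, -0.046, 0.2899]
ee_rot: [1.543, 2.729, 0.002]
force: [-0.3, -0.2, -0.5]
gripper_width: 0.0
```

```bash
python3 g.py [.40,-.20,.28]
```

```text
12.4 [ 0.51653158 -0.04602884  0.28986161] 8.769437580848616e-06 [-0.30710752 -0.17932373 -0.52740745] -x head -58.969205917346045 tilt [ 0.006 -0.002 -1.   ] 
shift mm [ -71.8180517  -179.26616933    9.47568203] unit x,y tool in world [[-0.515  0.857]
 [ 0.857  0.516]]
```

Call:
{"name": "move_arm", "arguments": {
  "motion": "-9 -22 0 0 0 0 1; -18 -45 0 0 0 0 1; -28 -70 0 0 0 0 1; -38 -95 0 0 0 0 1; -48 -120 0 0 0 0 1; -58 -145 0 0 0 0 1; -65 -160 0 0 0 0 1; -65 -160 0 0 0 0 1"
}}

```text
t: 13.2
position: [0.4101, -0.1848, 0.2851]
ee_rot: [-1.549, -2.731, 0.0]
force: [0.6, 0.3, -0.2]
gripper_width: 0.0003
```

```bash
python3 - <<'E'
from h import *
for c in ['scene','top']:
    s=snap(c,c+'9'); print(jarpos(s))
    for q in ['jar','lid','label_roll','sample_jar','weight','scraper']:
        print(q,[(w(s,d['xyz']).round(3).tolist()) for d in nets.landmark_of(q,c)][:5])
print(arm.sense()['position'])
E
```

```text
((0.683761715888977, 0.01836090162396431), 0.03705907613039017, 818, array([0.68536824, 0.01654417], dtype=float32))
jar [[0.738, 0.254, -0.001], [0.595, 0.26, 0.004], [0.774, -0.216, -0.005], [0.687, 0.018, 0.073], [0.644, 0.389, 0.005]]
lid [[0.501, -0.138, -0.001], [0.574, 0.159, 0.055]]
label_roll [[0.639, -0.195, 0.001], [0.493, 0.299, 0.0]]
sample_jar [[0.394, -0.13, 0.004]]
weight [[0.497, 0.3, -0.0]]
scraper [[0.438, 0.089, -0.001]]
((0.683508574962616, 0.017698142677545547), 0.03603474423289299, 968, array([0.68326074, 0.01768949], dtype=float32))
jar [[0.639, 0.387, 0.0], [0.769, -0.221, -0.004], [0.596, 0.264, -0.005], [0.739, 0.254, -0.002], [0.682, 0.022, 0.079]]
lid [[0.496, -0.136, 0.004], [0.681, 0.017, 0.072]]
label_roll [[0.639, -0.192, -0.001], [0.392, -0.129, -0.005]]
sample_jar [[0.393, -0.132, -0.004]]
weight [[0.496, 0.298, -0.005], [0.683, 0.02, 0.078]]
scraper [[0.434, 0.09, -0.004]]
[ 0.4114582  -0.18363141  0.28631687]
```

View pics/top9.png

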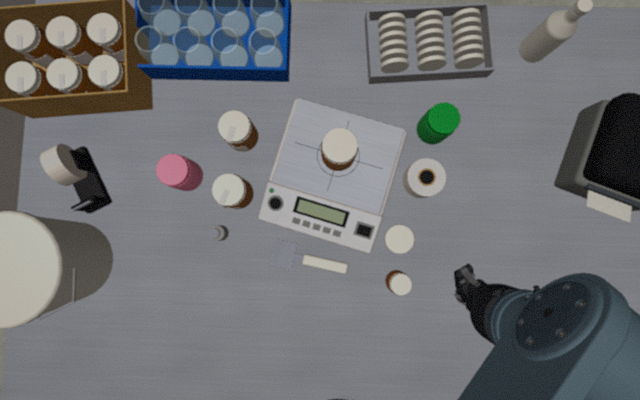

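The jar is centred at (340,150), everything else is where it started, and the hand is clear to the right.

```bash
python3 -c "
from plant import arm
print(arm.job_done())"
```

```text
the job is handed in; nothing more can be done
None
```

I pushed the honey jar to the middle of the pan and held the fingertips over the print sensor. I then moved the hand well away and handed the job in; it reports no verdict.

- **Jar:** I pushed it about 58 mm with closed fingers, in short slow steps with about 6 N of contact force. Afterwards both cameras put it within about 2–3 mm of the pan's centre, at (0.684, 0.018) against (0.683, 0.016). It stood upright and nothing touched it.
- **Print sensor:** the fingertips stayed about 42 mm above the window for 2.4 s or more. They were within about 5 mm of its middle by the position estimates, which differed from each other by up to 7 mm. The pictures did not show whether a label was actually printed.
- **Tare sensor and scale:** the hand was never low near the tare sensor, and the wrist forces showed no sign of touching the scale.
- **Final state:** the hand ended about 28 cm from the print sensor. The other things on the bench are within about 5 mm of where they started, which is within the measuring error. The networks' few low-confidence false finds disagreed with the pictures, so I ignored them.

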